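# Start the wing screw of a strap clamp square with the fork key

### The arm

A 7-joint arm with a two-finger parallel gripper is mounted at the origin on a cart in front of the work surface, level with it; the furniture and walls round the work are solid. World frame = base frame: x ahead of the robot, y to its left, z up, the work surface at z = 0. Lengths are in m, angles in rad, forces in N, time in s.
With the tool pointing down it reaches from about 0.425 to 0.875 m from the base axis. Payload 4.7 kg.
Tool frame: the origin (TCP) lies at the very end of the fingers, on their centre line; the grasp point (between the pads) lies ctrl.pinch_z behind it (ctrl.pinch_z is the distance from the TCP to the grasp point, in m); x points along the fingers, y is the direction in which the jaws open and shut, and the axes are right-handed (so a half turn about x gives the same grasp; the last joint's range is limited). The gripper opens to 87 mm and grips with 3 to 60 N. Pads are 19 mm wide; open, the fingers measure 117 mm over their backs; the gripper's body (75 mm by 190 mm) begins 51 mm behind the grasp point.
Start: joints at [-1.227, 0.321, -0.07, 1.45, 0.023, 1.371, -0.057], TCP at [0.211, 0.615, 0.185] pointing down, gripper open.
Joint ranges: [-2.86, 2.86], [-0.3, 2.09], [-1.38, 1.24], [0.06, 2.45], [-1.56, 4.7], [0.09, 2.05], [-2.69, 2.69]. Speed limits (rad/s): [2.57, 2.57, 3.14, 3.14, 3.14, 3.14, 3.14].

### API

Orientations are given as a rotation vector (axis times angle).
In Python, from bench import get_state, get_image, camera_info, order, ctrl gives the robot as it stands.
- The arm moves only by the tool jog_arm, never from a script. Its arguments are lists of equal length, an entry for each row: "claw": the finger opening in mm, from 0 to 87; "xyz": the shift along the tool's x, y, z in mm, a list of three; "roll": the turn about the tool's x in degrees. In form: {"claw": [claw, ...], "xyz": [[tx, ty, tz], ...], "roll": [roll, ...]}. A call has 1 to 5 rows; each row is the pose to reach, as a shift and turn from the pose measured when the call began, along the tool's axes at that moment; what a row does not reach only later rows make up. A row lasts 1/10 s, in which the tool goes at most 50 mm and 8.59 degrees, less where a joint would pass 70% of its speed; a pose out of reach is approached as far as the arm can. A call with a gripper value outside its range is refused whole. The fingers move at their own pace and stop on an object; "force" is the grip in N (left out, the last holds). Time passes only in rows, so rows that repeat a pose let the fingers close. It gives the time, the measured TCP pose, the force and the opening at its end, in the units of the state.
- get_state(): the state, without advancing time (a new reading comes with each control period).
- get_image(name): name is "side" or "top"; returns (picture, depth): 420x560x3 uint8, red, green, blue; 420x560 float32, m along the optical axis (not along the pixel's ray), 0 where there is no reading.
- camera_info(name): a dict with "intrinsics" (3x3 intrinsics, pixels), "rvec" (rotation vector, rad) and "tvec" (3), from world to camera coordinates, as OpenCV has them. Camera axes: x right, y down, z forward; pixel columns grow to the right and rows downward; lengths in m; the calibration is good to about 2 mm. A picture is of the moment at which its call begins. camera_info takes no time and is no camera call.
- order.close_job(): hands the job in, once; it reports no verdict.
The state is a dict: "time": time; "joint_positions": joint angles; "qd": joint speeds; "joint_torque": joint torques, N m; "position": TCP position; "tool_rot": TCP orientation; "ft_force": force on the tool from outside, world axes, zero at the start; "torque": the same for the moment, N m; "grip_width": opening from 0.0 (shut) to 1.0 (fully open).
Only numpy, scipy, OpenCV 4.12 (cv2) and the standard library are available. Lean on these libraries where they do the work, as an engineer would, in place of code of your own. Each camera call takes 0.05 s, during which the arm holds its last target. There are 200 camera calls.

### The job

Start the wing screw of the strap clamp: take the fork key, set it down upright and centred over the wing screw so that its fork straddles the wings and its prongs rest on the strap, and only then turn the key so that the wing screw goes about 60 degrees clockwise seen from above. Leave the key standing upright over the screw, and leave the socket key standing where it is.

Things in the scene. Friction and masses are not known exactly. Their poses are not given: they have to be found in the camera images.
- fork_key: The right tool: loose steel T-key, 0.28 kg, 112 mm high, standing on its prongs. Origin: centre of its underside; z up the stem. T-bar 66 mm along x, 16 mm across y, 90 to 112 mm above the origin: grip it across y. Fork 42 (x) x 40 mm (y), with a slot along x (parallel to the T-bar), open at both ends, 16 mm wide, 30 mm high, flared to 28 mm at the mouth. A half turn about z makes no difference.
- socket_key: The wrong tool, to be left standing: the same steel T-handle (same sizes and axes, origin at the centre of its underside), 112 mm high, but with a plain round socket of 38 mm diameter at the bottom instead of the fork.
- screw_seat (a point): On the wing screw's axis, level with the flat dark steel strap's upper face, 42 mm above the bench; turns with the screw, z up, x along the wings. Steel wings: 46 mm over all (x), 7 mm thick (y), top 20 mm above this point. The screw stands near the left end of the fixed clamp (strap 76 x 200 mm, long side left to right); a hex screw is at the right end. The key's prongs rest on the strap.
- wing_screw (a joint): Turn of the wing screw in rad: 0 at the start, grows clockwise seen from above, stop at 1.65. Friction holds it (about 0.1 N m). It does not sink as it turns. With the fork key seated parallel to the wings, the key turns freely about 12 degrees (0.22 rad) before its slot takes the wings along.
There are look-alikes about, which are no part of the job. Leave any blue or purple look-alike of the fork_key alone.

How it is judged:
On the way:
1. the fork key stands upright over the wing screw with its prongs down on the strap, before the screw has been turned (horizontal distance between fork_key and screw_seat below 0.014 m and z of fork_key in the frame of screw_seat below 0.01 m and angle between fork_key's own z axis and vertical below 0.175 rad and value of joint wing_screw below 0.3 rad), for 0.2 s.
At the end, for the whole second after the job is handed in: The wing screw has been turned clockwise by 0.6 to 1.5 rad (about 35 to 85 degrees); the fork key stands at rest over it, within 14 mm of its axis, its prong tips less than 10 mm above the strap, within 10 degrees of upright (value of joint wing_screw between 0.6 and 1.5 rad and horizontal distance between fork_key and screw_seat below 0.014 m and z of fork_key in the frame of screw_seat below 0.01 m and angle between fork_key's own z axis and vertical below 0.175 rad and linear speed of fork_key below 0.03 m/s); the robot touches nothing.
It fails at once if the wing screw turned by more than 0.35 rad while the fork key is not seated over it (more than 18 mm off the axis, more than 14 mm above the strap, or more than 14 degrees from upright) (value of joint wing_screw above 0.35 rad and (horizontal distance between fork_key and screw_seat above 0.018 m or z of fork_key in the frame of screw_seat above 0.014 m or angle between fork_key's own z axis and vertical above 0.245 rad)).
It fails at once if the socket key is moved by more than 30 mm or tipped by more than 17 degrees (distance of socket_key from where it was at the start of the episode above 0.03 m or angle between socket_key's own z axis and vertical above 0.3 rad).
It also fails if it takes over 43 s, if anything falls off the work surface, if the arm or the gripper's body presses on something with over 40 N, if the wrist force passes 120 N, or if a joint passes its speed limit or range.

## Working session

There is one attempt and no reset: what is moved stays moved. The work goes in short steps, Python scripts to look and compute and a tool call to move; the robot and the scene stay as the last step left them, time stands still between calls to the robot, and variables do not carry over. Pictures are saved under pics/ and viewed, about 8 in all and at most 12, crops included, and the job is handed in when it is done.

Besides the shell and the picture viewer there is one more tool, called after "Emit:" as name(argument=value, ...) on one line, values as JSON. jog_arm: Moves the arm, as the interface text tells. Its arguments: {"type":"object","properties":{"claw":{"type":"array"},"xyz":{"type":"array"},"roll":{"type":"array"},"force":{"type":"number"}},"required":["claw","xyz","roll"]}

```bash
mkdir -p pics
cat > h.py <<'E'
import numpy as np, cv2, json
from bench import get_state,get_image,camera_info,order,ctrl
def cam(n):
    c=camera_info(n);K=np.array(c["intrinsics"]);R=cv2.Rodrigues(np.array(c["rvec"],float))[0];t=np.array(c["tvec"],float).ravel();return K,R,t
def cloud(n,d):
    K,R,t=cam(n);v,u=np.mgrid[:d.shape[0],:d.shape[1]]
    p=np.stack([(u-K[0,2])/K[0,0]*d,(v-K[1,2])/K[1,1]*d,d],-1)
    return (p-t)@R
def ray(n,uv,z):
    K,R,t=cam(n);r=np.linalg.solve(K,np.array([uv[0],uv[1],1.]))@R;o=-t@R
    return o+r*(z-o[2])/r[2]
E
python3 - <<'E'
from h import *
s=get_state();print(s["time"],s["position"],s["tool_rot"],ctrl.pinch_z)
ims=[]
for n in("side","top"):
    im,d=get_image(n);np.savez(f"pics/{n}0.npz",im=im,d=d);cv2.imwrite(f"pics/{n}0.png",im[:,:,::-1])
    K,R,t=cam(n);print(n,-t@R,K[0,0],(d>0).mean())
E
```

```text
0.0 [0.21034861 0.61435896 0.18355531] [ 0.25725152  1.55547119 -0.2602775 ] 0.0187
side [ 0.51705106 -0.74958134  0.64167165] 504.0622432683393 0.9960586734693877
top [0.40716714 0.10036029 0.95738673] 439.39890784339104 0.9955697278911565
```

View pics/side0.png

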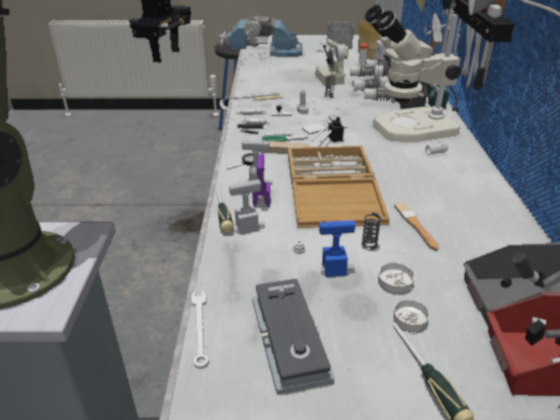

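View pics/top0.png

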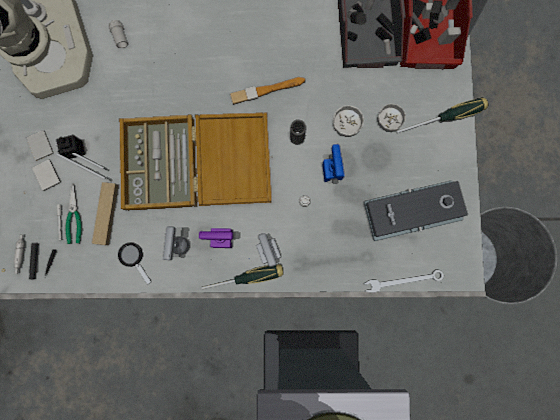

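The top view shows two steel keys, one at about (175,242) with a round foot and one at about (268,248) with a block foot. The look-alikes are purple at (218,238) and blue at (333,163). The clamp's wing screw is at about (391,213) and the hex screw at (446,201). I'll enlarge both steel keys and measure in the same step.

Run:
```python
from h import *
D={n:np.load(f"pics/{n}0.npz") for n in("side","top")}
a=D["top"]["im"][215:270,150:295];b=D["side"]["im"][145:245,205:300];c=D["top"]["im"][170:245,355:475]
f=lambda i,h:cv2.resize(i,(int(i.shape[1]*h/i.shape[0]),h),interpolation=cv2.INTER_CUBIC)
A=f(a,290);B=f(b,300);C=f(c,300)
o=np.zeros((600,800,3),np.uint8);o[:290,:min(800,A.shape[1])]=A[:,:800];o[300:600,:B.shape[1]]=B;w=min(C.shape[1],790-B.shape[1]);o[300:600,B.shape[1]+10:B.shape[1]+10+w]=C[:,:w]
cv2.imwrite("pics/crop1.png",o[:,:,::-1])
def fit(P,m,name):
    pts=P[m];r=cv2.minAreaRect(pts[:,:2].astype(np.float32)*1000);bx=cv2.boxPoints(r);e=bx[1]-bx[0],bx[2]-bx[1]
    L=max(e,key=np.linalg.norm);print(name,len(pts),"c",np.round(r[0],1),"size",np.round(sorted(r[1]),1),"long dir deg",round(np.degrees(np.arctan2(L[1],L[0]))%180,1),"z",np.round(np.percentile(pts[:,2],[5,50,95])*1000,1),"mean",np.round(pts.mean(0)*1000,1))
for n in D:
    P=cloud(n,D[n]["d"].astype(float));Z=P[...,2];hsv=cv2.cvtColor(D[n]["im"],cv2.COLOR_RGB2HSV)
    m=((Z>.095)&(Z<.125)&(P[...,0]>.3)&(P[...,0]<.8)&(P[...,1]>-.35)&(P[...,1]<.6)).astype(np.uint8)
    k,l,st,ce=cv2.connectedComponentsWithStats(m)
    for i in range(1,k):
        if st[i,4]>40: fit(P,l==i,f"{n} px{np.round(ce[i])} rgb{np.median(D[n]['im'][l==i],0)} top")
    m=((Z>.035)&(Z<.09)&(P[...,0]>.3)&(P[...,0]<.75)&(P[...,1]>-.35)&(P[...,1]<.1)).astype(np.uint8)
    k,l,st,ce=cv2.connectedComponentsWithStats(m)
    for i in range(1,k):
        if st[i,4]>300:
            fit(P,l==i,f"{n} clamp px{np.round(ce[i])}")
            m2=((l==i)&(Z>.051)).astype(np.uint8);k2,l2,s2,c2=cv2.connectedComponentsWithStats(m2)
            for j in range(1,k2):
                if s2[j,4]>8: fit(P,l2==j,f"   bump px{np.round(c2[j])}")
```

```text
side px[256. 144.] rgb[116.  117.  119.5] top 252 c [461.2 323.9] size [22.1 64.5] long dir deg 170.1 z [ 96.5 107.4 113.8] mean [460.8 319.3 106.4]
side px[260. 163.] rgb[126.5  76.  154.5] top 158 c [474.3 231.8] size [16.2 71.3] long dir deg 89.0 z [ 97.5 111.6 114.1] mean [474.8 222.9 109.1]
side px[245. 187.] rgb[116. 114. 121.] top 339 c [445.8 132.1] size [18.1 65.3] long dir deg 19.0 z [ 96.5 108.1 114. ] mean [445.8 128.3 106.8]
side px[337. 226.] rgb[ 49.  79. 137.] top 436 c [621.1  -7.6] size [18.7 66.3] long dir deg 10.0 z [ 96.7 108.8 113.9] mean [620.5 -11.1 107.2]
side clamp px[372. 223.] 320 c [700.1  69. ] size [33.2 34.1] long dir deg 122.2 z [38.5 60.5 75.3] mean [700.9  66.7  58.7]
   bump px[373. 220.] 222 c [700.4  68.5] size [32.7 33.2] long dir deg 35.0 z [52.3 67.5 75.5] mean [701.4  66.5  65.7]
side clamp px[335. 252.] 455 c [621.   -7.7] size [42.1 42.5] long dir deg 3.2 z [37.5 45.5 80. ] mean [620.3 -13.3  50.8]
   bump px[336. 244.] 141 c [620.7  -9. ] size [19.5 21.7] long dir deg 162.6 z [51.7 64.1 87.4] mean [620.6 -11.3  66.2]
side clamp px[292. 329
[... 622 characters left out ...]
2.9] mean [457.9 321.  109.1]
top px[216. 235.] rgb[107.  55. 138.] top 304 c [472.7 231.4] size [15.7 65. ] long dir deg 89.8 z [ 98.8 110.6 113.5] mean [472.5 230.4 109.7]
top px[267. 249.] rgb[137. 140. 144.] top 281 c [444.6 131.6] size [16.  65.7] long dir deg 20.0 z [107.3 110.8 113.7] mean [444.5 131.3 110.6]
top clamp px[417. 208.] 3400 c [ 532.7 -182. ] size [ 76.  199.9] long dir deg 103.1 z [38.9 41.9 50.5] mean [ 532.  -180.9   42.6]
   bump px[449. 200.] 66 c [ 546.5 -242.7] size [17.6 18.3] long dir deg 137.1 z [52.2 54.9 56.8] mean [ 546.6 -242.7   54.7]
   bump px[391. 214.] 101 c [ 518.8 -121.6] size [12.7 43.8] long dir deg 4.0 z [54.2 60.3 62.8] mean [ 518.1 -121.1   59.5]
```

View pics/crop1.png

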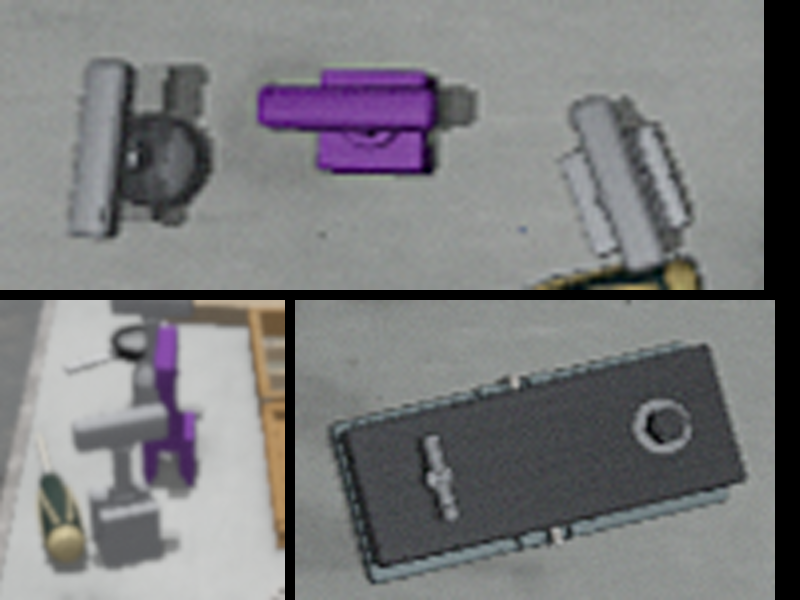

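The fork key is the steel one at top px (267,249). It has two slab prongs with a slot parallel to the T-bar, and in the side view a square fork block. The steel key at (169,243) has a round foot, so it is the socket key. I take the fork key at (445,132) mm with its bar at 20° and top at z≈112 mm. The screw is at (519,-122) mm and the wings run about 13°. All of these agree with the given sizes.

```bash
cat >> h.py <<'E'
def plan(xy,z,yaw):  # TCP target, jaw (tool y) axis yaw deg mod 180
    s=get_state();R=cv2.Rodrigues(np.array(s["tool_rot"],float))[0];p=np.array(s["position"])
    cy=np.degrees(np.arctan2(R[1,1],R[0,1]));dr=-((yaw-cy+90)%180-90)
    d=np.r_[xy,z]/1000-p
    print("t",s["time"],"pos",np.round(p*1000,1),"toolx",np.round(R[:,0],3),"jaw yaw",round(cy,1),"-> shift mm",np.round(R.T@d*1000,1),"roll",round(dr,1),"q",np.round(s["joint_positions"],2),"F",np.round(s["ft_force"],1),"grip",round(s["grip_width"]*87,1))
E
python3 - <<'E'
from h import *
plan([445,132],200,110);plan([445,132],82,110)
D=np.load("pics/top0.npz");P=cloud("top",D["d"].astype(float))
im=D["im"][:,:,:].astype(int).sum(2)
q=np.linalg.norm(P[...,:2]-[.519,-.1215],axis=2)<.026
for th in (240,300,360):
    v,u=np.where(q&(im>th));X=np.array([ray("top",(a,b),.06)[:2] for a,b in zip(u,v)])*1000
    vx,vy,_,_=cv2.fitLine(X.astype(np.float32),cv2.DIST_L2,0,.01,.01).ravel();print(th,len(u),X.mean(0),np.degrees(np.arctan2(vy,vx)),np.ptp(X,0))
D=np.load("pics/side0.npz");P=cloud("side",D["d"].astype(float));m=(np.linalg.norm(P[...,:2]-[.519,-.1215],axis=2)<.03)&(P[...,2]>.056)
X=P[m][:,:2].astype(np.float32);vx,vy,_,_=cv2.fitLine(X,cv2.DIST_L2,0,.01,.01).ravel();print("side",len(X),np.degrees(np.arctan2(vy,vx)))
E
```

```text
t 0.1 pos [210.4 614.4 183.7] toolx [-0.    -0.002 -1.   ] jaw yaw 71.1 -> shift mm [ -15.6 -380.5  378.2] roll -38.9 q [-1.23  0.32 -0.07  1.45  0.02  1.37 -0.06] F [ 0.8 -0.1 -0.4] grip 87.0
t 0.1 pos [210.4 614.4 183.7] toolx [-0.    -0.002 -1.   ] jaw yaw 71.1 -> shift mm [ 102.4 -380.3  378.2] roll -38.9 q [-1.23  0.32 -0.07  1.45  0.02  1.37 -0.06] F [ 0.8 -0.1 -0.4] grip 87.0
240 93 [ 517.74833539 -121.06372816] 13.0724325 [43.53418415 23.92599027]
300 71 [ 518.57423504 -121.27532569] 13.114685 [41.47517876 13.7886307 ]
360 48 [ 518.89969703 -120.95780992] 12.522681 [41.47517876 11.81247663]
side 143 12.422356
```

Emit:
jog_arm(claw=[60,50,46,46,46], xyz=[[-10,-30,30],[-16,-60,60],[-16,-95,95],[-16,-130,130],[-16,-165,165]], roll=[-5,-12,-19,-26,-32], force=30)

```text
time: 0.6
position: [0.3135, 0.4028, 0.1996]
tool_rot: [-0.185, 1.564, 0.182]
ft_force: [1.1, -0.5, -0.2]
grip_width: 0.631
```

```bash
python3 -c "
from h import *
plan([445,132],200,110)"
```

```text
t 0.6 pos [313.5 402.8 199.6] toolx [-0.001 -0.002 -1.   ] jaw yaw 103.4 -> shift mm [   0.  -293.9   65.2] roll -6.6 q [-0.96  0.02  0.    1.77  0.    1.35  0.84] F [ 1.1 -0.5 -0.2] grip 54.9
```

Emit:
jog_arm(claw=[46,46,46,46,46], xyz=[[0,-45,10],[0,-90,20],[0,-140,31],[0,-190,42],[0,-240,53]], roll=[-1.5,-3,-4.5,-6.6,-6.6])

```text
time: 1.1
position: [0.4194, 0.1828, 0.1998]
tool_rot: [-0.276, 1.554, 0.273]
ft_force: [0.7, -0.3, -0.1]
grip_width: 0.529
```

Emit:
jog_arm(claw=[46,46,46], xyz=[[0,-30,7],[0,-53,12],[0,-53,12]], roll=[0,0,0])

```text
time: 1.4
position: [0.4502, 0.1332, 0.1997]
tool_rot: [-0.271, 1.555, 0.267]
ft_force: [-0.6, 0.7, -0.7]
grip_width: 0.531
```

```bash
python3 -c "
from h import *
plan([445,132],82,110)"
```

```text
t 1.4 pos [450.2 133.2 199.7] toolx [-0.    -0.003 -1.   ] jaw yaw 109.7 -> shift mm [117.7   0.9  -5.1] roll -0.3 q [-0.69 -0.08  0.32  1.87  0.03  1.36  1.54] F [-0.6  0.7 -0.7] grip 46.2
```

Emit:
jog_arm(claw=[46,46,46,46,46], xyz=[[25,1,-5],[50,1,-5],[80,1,-5],[80,1,-5],[80,1,-5]], roll=[0,0,0,0,0])

```text
time: 1.9
position: [0.4446, 0.1329, 0.1198]
tool_rot: [-0.273, 1.556, 0.268]
ft_force: [0.0, 0.5, 0.3]
grip_width: 0.529
```

Run:
```python
from h import *
plan([445,132],82,110)
im,d=get_image("side");cv2.imwrite("pics/s1.png",cv2.resize(im[60:260,160:420],None,fx=3,fy=3,interpolation=cv2.INTER_CUBIC)[:,:,::-1])
```

```text
t 1.9 pos [444.6 132.9 119.8] toolx [-0.001 -0.003 -1.   ] jaw yaw 109.7 -> shift mm [37.8 -0.9  0.2] roll -0.3 q [-0.68 -0.04  0.33  1.99  0.02  1.19  1.55] F [0.  0.5 0.3] grip 46.1
```

View pics/s1.png

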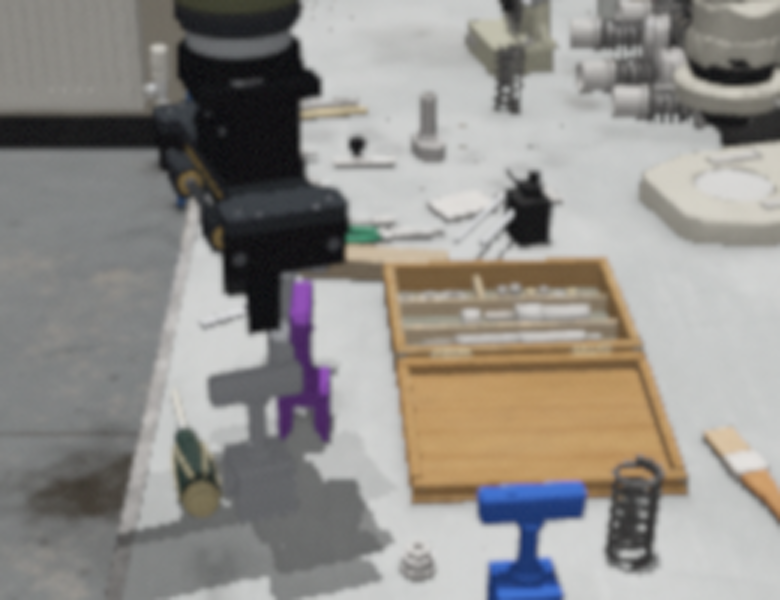

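The fingers sit just above the grey key, which is at crop (255,380), and are clear of the purple one. I'll go down and close.

Emit:
jog_arm(claw=[46,46,46,46,46], xyz=[[15,-1,0],[30,-1,0],[38,-1,0],[38,-1,0],[38,-1,0]], roll=[0,0,0,0,0])

```text
time: 2.45
position: [0.4466, 0.1324, 0.0838]
tool_rot: [-0.271, 1.552, 0.268]
ft_force: [0.9, 0.3, 0.2]
grip_width: 0.533
```

Emit:
jog_arm(claw=[28,18,10,10,10], xyz=[[0,0,0],[0,0,0],[0,0,0],[0,0,0],[0,0,0]], roll=[0,0,0,0,0], force=45)

```text
time: 2.95
position: [0.4466, 0.1324, 0.0839]
tool_rot: [-0.272, 1.552, 0.268]
ft_force: [0.1, -1.2, 1.2]
grip_width: 0.17
```

Emit:
jog_arm(claw=[10,10,10], xyz=[[0,0,0],[0,0,0],[0,0,0]], roll=[0,0,0])

```text
time: 3.25
position: [0.4465, 0.1324, 0.0838]
tool_rot: [-0.272, 1.552, 0.268]
ft_force: [-0.0, 0.4, 0.7]
grip_width: 0.118
```

```bash
python3 -c "
from h import *
plan([445,132],182,110)"
```

```text
t 3.25 pos [446.5 132.4  83.8] toolx [ 0.002 -0.002 -1.   ] jaw yaw 109.7 -> shift mm [-98.2  -0.1  -1.5] roll -0.3 q [-0.68 -0.    0.33  2.03  0.    1.11  1.57] F [-0.   0.4  0.7] grip 10.3
```

The opening reads 10 mm but the bar is 16 mm, so I'll look.

Run:
```python
from h import *
im,d=get_image("side");np.savez("pics/s2.npz",im=im,d=d)
i2,d2=get_image("top");np.savez("pics/t2.npz",im=i2,d=d2)
f=lambda i,s:cv2.resize(i,s,interpolation=cv2.INTER_CUBIC)
o=np.hstack([f(im[130:250,200:300],(400,480)),f(i2[200:300,220:320],(400,480))])
cv2.imwrite("pics/s2.png",o[:,:,::-1])
```

```text
(no output)
```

View pics/s2.png

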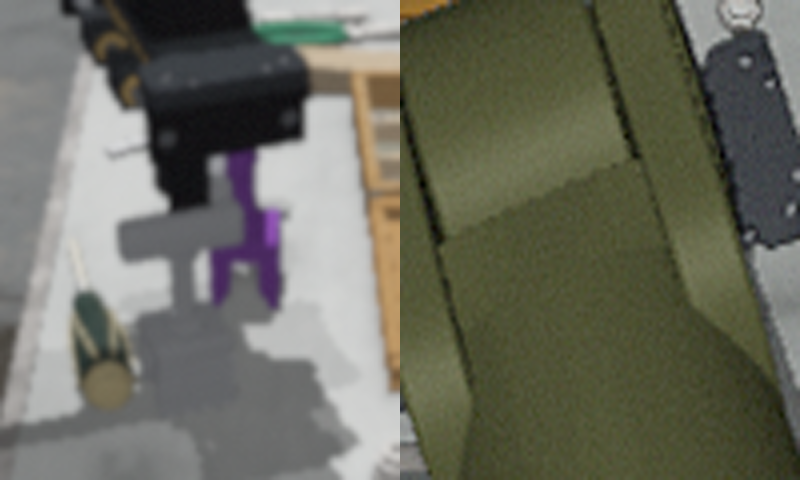

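Run:
```python
from h import *
D=np.load("pics/s2.npz");P=cloud("side",D["d"].astype(float))*1000
v=D["im"].astype(int).sum(2)
for r in range(150,200,3): print(r,[ (u,int(v[r,u]),*np.round(P[r,u]).astype(int)) for u in (240,246,250)])
m=(P[...,2]>95)&(P[...,2]<125)&(P[...,0]>400)&(P[...,0]<500)&(P[...,1]>90)&(P[...,1]<180)&(v>200)
print(m.sum(),P[m].mean(0),P[m].min(0),P[m].max(0))
```

```text
150 [(240, 231, np.int64(448), np.int64(42), np.int64(234)), (246, 195, np.int64(459), np.int64(38), np.int64(236)), (250, 184, np.int64(465), np.int64(40), np.int64(236))]
153 [(240, 126, np.int64(448), np.int64(34), np.int64(232)), (246, 110, np.int64(458), np.int64(38), np.int64(231)), (250, 107, np.int64(465), np.int64(37), np.int64(231))]
156 [(240, 101, np.int64(448), np.int64(34), np.int64(227)), (246, 80, np.int64(458), np.int64(40), np.int64(224)), (250, 71, np.int64(465), np.int64(42), np.int64(222))]
159 [(240, 57, np.int64(447), np.int64(35), np.int64(220)), (246, 53, np.int64(458), np.int64(41), np.int64(217)), (250, 57, np.int64(464), np.int64(44), np.int64(215))]
162 [(240, 87, np.int64(447), np.int64(40), np.int64(212)), (246, 52, np.int64(457), np.int64(45), np.int64(209)), (250, 53, np.int64(464), np.int64(46), np.int64(208))]
165 [(240, 152, np.int64(447), np.int64(38), np.int64(206)), (246, 59, np.int64(457), np.int64(42), np.int64(204)), (250, 49, np.int64(464), np.int64(47), np.int64(202))]
168 [(240, 59, np.int64(446), np.int64(41), np.int64(199)), (246, 61, np
[... 1258 characters left out ...]
), (250, 302, np.int64(456), np.int64(130), np.int64(100))]
192 [(240, 301, np.int64(436), np.int64(125), np.int64(96)), (246, 299, np.int64(448), np.int64(128), np.int64(94)), (250, 389, np.int64(446), np.int64(277), np.int64(1))]
195 [(240, 529, np.int64(423), np.int64(265), np.int64(0)), (246, 298, np.int64(448), np.int64(127), np.int64(87)), (250, 564, np.int64(447), np.int64(263), np.int64(1))]
198 [(240, 600, np.int64(424), np.int64(249), np.int64(2)), (246, 302, np.int64(447), np.int64(129), np.int64(79)), (250, 578, np.int64(447), np.int64(250), np.int64(1))]
331 [445.46235931 128.1169629  106.56563935] [413.47082655 114.5991639   95.0556282 ] [476.86638452 149.42212473 124.64897747]
```

The key hasn't moved. The finger tips are at z≈127 mm in the camera data while the state says 84 mm. I'll check the same thing in the starting picture.

Run:
```python
from h import *
for f,c in (("pics/side0.npz",(210,614)),("pics/top0.npz",(210,614)),("pics/s2.npz",(446,132))):
    D=np.load(f);n="top" if "top" in f else "side";P=cloud(n,D["d"].astype(float))*1000;v=D["im"].astype(int).sum(2)
    m=(abs(P[...,0]-c[0])<75)&(abs(P[...,1]-c[1])<75)&(P[...,2]>114)&(v<150 if c[0]==446 else True)
    m=cv2.erode(m.astype(np.uint8),np.ones((2,2)))>0
    X=P[m];print(f,len(X))
    for lo in range(110,260,12):
        Y=X[(X[:,2]>=lo)&(X[:,2]<lo+12)]
        if len(Y):print(lo,len(Y),np.round(Y.min(0)),np.round(Y.max(0)))
print(get_state())
```

```text
pics/side0.npz 1387
218 41 [188. 559. 221.] [239. 666. 230.]
230 65 [187. 559. 230.] [239. 664. 241.]
242 65 [187. 558. 242.] [240. 665. 254.]
254 65 [186. 556. 254.] [240. 666. 266.]
pics/top0.npz 0
pics/s2.npz 2178
122 38 [439. 117. 123.] [460. 136. 134.]
134 49 [440. 114. 134.] [460. 124. 146.]
146 12 [441. 115. 146.] [459. 123. 149.]
194 34 [389.  57. 195.] [507. 205. 206.]
206 126 [388.  58. 206.] [507. 204. 218.]
218 44 [387.  79. 218.] [440. 200. 230.]
230 246 [389.  67. 230.] [487. 186. 242.]
242 208 [418.  77. 242.] [482. 140. 254.]
254 189 [418.  78. 254.] [484. 138. 266.]
{'time': 3.35, 'joint_positions': array([-6.80265455e-01, -1.82495520e-03,  3.34596804e-01,  2.03050784e+00,
        3.05631425e-03,  1.11168704e+00,  1.56788824e+00]), 'qd': array([-6.13681834e-04,  8.35357906e-04,  1.83938517e-03, -3.79329940e-05,
       -7.35966187e-04, -1.51852365e-03,  9.24330765e-04]), 'joint_torque': array([ 4.80849976e-04, -2.65597218e+01, -1.93777430e-02, -2.85879439e+01,
        5.45342267e-02,  7.18503236e-02,  1.62340916e-04]), 'position': array([0.44653458, 0.13243157, 0.08384166]), 'tool_rot': array([-0.2714794 ,  1.55239753,  0.26846084]), 'ft_force': array([-0.1223232 , -0.0218143 ,  0.23256935]), 'torque': array([ 0.07537526, -0.00017833,  0.01244813]), 'grip_width': 0.11554374900210902}
```

The tips really are about 38–40 mm above the reported TCP z, in the start picture too. Horizontally the two agree to about 3 mm. I'll trust the cameras: open, raise nothing, and go 40 mm further down in steps, checking that the fingers straddle the bar.

Emit:
jog_arm(claw=[46,46,46,46,46], xyz=[[0,0,0],[0,0,0],[0,0,0],[0,0,0],[0,0,0]], roll=[0,0,0,0,0])

```text
time: 3.85
position: [0.4466, 0.1324, 0.0839]
tool_rot: [-0.271, 1.552, 0.268]
ft_force: [0.6, 0.2, 0.1]
grip_width: 0.476
```

Emit:
jog_arm(claw=[46,46,46,46,46], xyz=[[3,0,3],[8,0,3],[13,0,3],[18,0,3],[20,0,3]], roll=[0,0,0,0,0])

```text
time: 4.35
position: [0.4488, 0.1332, 0.063]
tool_rot: [-0.272, 1.554, 0.268]
ft_force: [0.3, 0.1, -0.5]
grip_width: 0.53
```

Run:
```python
from h import *
plan([445,132],44,110)
im,d=get_image("side");np.savez("pics/s3.npz",im=im,d=d)
cv2.imwrite("pics/s3.png",cv2.resize(im[140:240,200:300],(600,600),interpolation=cv2.INTER_CUBIC)[:,:,::-1])
P=cloud("side",d.astype(float))*1000;v=im.astype(int).sum(2)
m=(abs(P[...,0]-446)<50)&(abs(P[...,1]-132)<60)&(P[...,2]>60)&(v<130)&(P[...,2]<150)
for lo in range(80,150,10):
    Y=P[m&(P[...,2]>=lo)&(P[...,2]<lo+10)]
    if len(Y):print(lo,len(Y),np.round(Y.min(0)),np.round(Y.max(0)))
```

```text
t 4.35 pos [448.8 133.2  63. ] toolx [ 0.001 -0.002 -1.   ] jaw yaw 109.7 -> shift mm [19.   0.2 -4. ] roll -0.3 q [-0.68  0.03  0.34  2.05 -0.01  1.07  1.58] F [ 0.3  0.1 -0.5] grip 46.1
100 32 [433.  99. 102.] [470. 159. 110.]
110 44 [450.  98. 110.] [468. 110. 120.]
120 36 [451.  96. 120.] [468. 107. 130.]
130 36 [451.  95. 130.] [469. 104. 140.]
140 7 [452.  97. 140.] [467. 100. 141.]
```

View pics/s3.png

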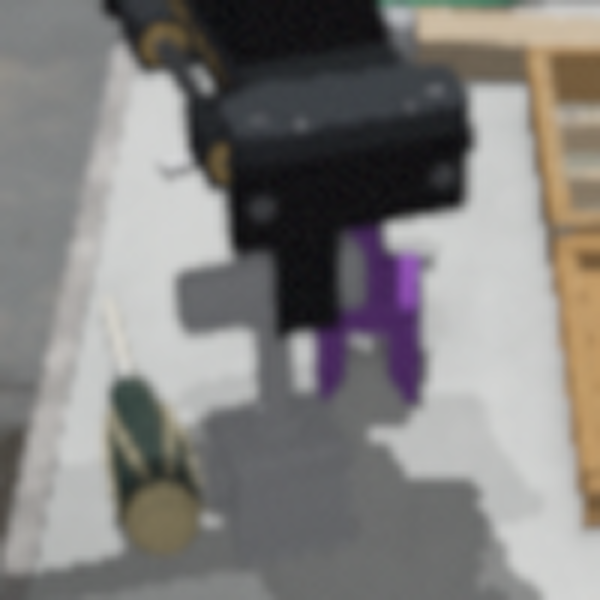

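The front finger is now in front of the bar, at crop (305,290), so the fingers straddle it. The tip is at z≈101, so the offset is a steady +38 mm. I'll go down 19 mm more, shift 4 mm along the bar and close.

Emit:
jog_arm(claw=[46,46,46,46,46], xyz=[[5,0,-4],[10,0,-4],[15,0,-4],[19,0,-4],[19,0,-4]], roll=[0,0,0,0,0])

```text
time: 4.9
position: [0.4445, 0.1316, 0.0432]
tool_rot: [-0.272, 1.555, 0.268]
ft_force: [0.2, -0.1, -0.6]
grip_width: 0.528
```

Emit:
jog_arm(claw=[28,18,10,5,5], xyz=[[0,0,0],[0,0,0],[0,0,0],[0,0,0],[0,0,0]], roll=[0,0,0,0,0], force=45)

```text
time: 5.4
position: [0.4447, 0.1318, 0.0434]
tool_rot: [-0.272, 1.555, 0.268]
ft_force: [-0.1, 0.6, 0.8]
grip_width: 0.196
```

Emit:
jog_arm(claw=[5,5,5], xyz=[[0,0,0],[0,0,0],[0,0,0]], roll=[0,0,0])

```text
time: 5.7
position: [0.4447, 0.1318, 0.0435]
tool_rot: [-0.272, 1.554, 0.268]
ft_force: [0.7, 0.2, 0.9]
grip_width: 0.191
```

```bash
python3 -c "
from h import *
plan([445,132],44,110)"
```

```text
t 5.7 pos [444.7 131.8  43.5] toolx [-0.    -0.002 -1.   ] jaw yaw 109.7 -> shift mm [-0.5  0.   0.3] roll -0.3 q [-0.68  0.05  0.34  2.07 -0.02  1.02  1.58] F [0.7 0.2 0.9] grip 16.6
```

Gripped: 16.6 mm matches the 16 mm bar. The key's underside is at reported z − 43.5 mm. Lifting.

Emit:
jog_arm(claw=[5,5,5,5,5], xyz=[[-10,0,0],[-30,0,0],[-60,0,0],[-90,0,0],[-110,0,0]], roll=[0,0,0,0,0])

```text
time: 6.2
position: [0.4453, 0.1321, 0.1558]
tool_rot: [-0.271, 1.553, 0.268]
ft_force: [0.8, 0.1, -2.5]
grip_width: 0.192
```

```bash
python3 -c "
from h import *
plan([519,-121.3],150,102.8)"
```

```text
t 6.2 pos [445.3 132.1 155.8] toolx [ 0.002 -0.002 -1.   ] jaw yaw 109.7 -> shift mm [   6.4 -263.4  -16. ] roll 6.9 q [-0.69 -0.07  0.33  1.94  0.03  1.27  1.55] F [ 0.8  0.1 -2.5] grip 16.7
```

Emit:
jog_arm(claw=[5,5,5,5,5], xyz=[[0,-20,-1],[0,-50,-3],[0,-85,-5],[0,-120,-7],[0,-155,-9]], roll=[1,3,5,7,7])

```text
time: 6.7
position: [0.4884, -0.0195, 0.1555]
tool_rot: [-0.174, 1.564, 0.171]
ft_force: [0.6, 0.8, -2.7]
grip_width: 0.193
```

Emit:
jog_arm(claw=[5,5,5,5,5], xyz=[[0,-30,0],[0,-60,0],[0,-85,0],[0,-95,0],[0,-95,0]], roll=[0,0,0,0,0])

```text
time: 7.2
position: [0.5084, -0.1143, 0.1552]
tool_rot: [-0.172, 1.565, 0.167]
ft_force: [0.1, -0.4, -3.8]
grip_width: 0.194
```

```bash
python3 -c "
from h import *
plan([519,-121.3],150,102.8)"
```

```text
t 7.2 pos [ 508.4 -114.3  155.2] toolx [-0.001 -0.003 -1.   ] jaw yaw 102.4 -> shift mm [ 5.3 -9.1  8.9] roll -0.4 q [-0.42  0.06  0.62  1.83 -0.03  1.26  1.99] F [ 0.1 -0.4 -3.8] grip 16.9
```

Emit:
jog_arm(claw=[5,5,5,5,5], xyz=[[5,-5,5],[10,-9,9],[20,-9,9],[30,-9,9],[30,-9,9]], roll=[0,0,0,0,0])

```text
time: 7.7
position: [0.5174, -0.1203, 0.123]
tool_rot: [-0.172, 1.57, 0.169]
ft_force: [-0.2, 0.1, -2.9]
grip_width: 0.187
```

Run:
```python
from h import *
plan([519,-121.3],85.5,102.8)
im,d=get_image("side");np.savez("pics/s4.npz",im=im,d=d)
cv2.imwrite("pics/s4.png",cv2.resize(im[190:390,220:370],(600,800),interpolation=cv2.INTER_CUBIC)[:600,:,::-1])
P=cloud("side",d.astype(float))*1000;v=im.astype(int).sum(2)
m=(np.linalg.norm(P[...,:2]-[519,-121],axis=2)<40)&(P[...,2]>68)&(P[...,2]<112)&(v>200)
for lo in range(64,130,6):
    Y=P[m&(P[...,2]>=lo)&(P[...,2]<lo+6)]
    if len(Y):print(lo,len(Y),np.round(Y.min(0)),np.round(Y.max(0)))
```

```text
t 7.7 pos [ 517.4 -120.3  123. ] toolx [-0.005 -0.003 -1.   ] jaw yaw 102.4 -> shift mm [37.5 -1.2  1.6] roll -0.4 q [-0.4   0.12  0.63  1.84 -0.07  1.21  2.03] F [-0.2  0.1 -2.9] grip 16.3
76 14 [ 494. -140.   80.] [ 542. -106.   82.]
82 72 [ 494. -143.   82.] [ 542. -106.   88.]
88 74 [ 494. -143.   88.] [ 542. -107.   94.]
94 87 [ 494. -143.   94.] [ 542. -106.  100.]
100 80 [ 494. -143.  100.] [ 542. -107.  106.]
106 80 [ 494. -144.  106.] [ 542. -107.  112.]
```

View pics/s4.png

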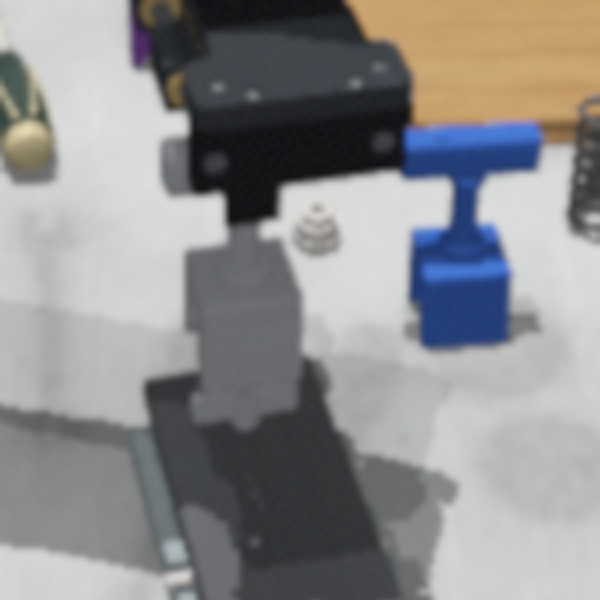

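The key hangs upright over the wings. Its underside is at z≈80 mm, as predicted, and the fork's extents give a centre of about (518,-119). I'll lower it in two slow steps.

Emit:
jog_arm(claw=[5,5,5,5,5], xyz=[[4,-1,2],[10,-1,2],[16,-1,2],[22,-1,2],[25,-1,2]], roll=[0,0,0,0,0])

```text
time: 8.25
position: [0.5196, -0.1212, 0.0981]
tool_rot: [-0.172, 1.569, 0.168]
ft_force: [-0.1, 0.4, -2.1]
grip_width: 0.196
```

Emit:
jog_arm(claw=[5,5,5,5,5], xyz=[[2,0,0],[4,0,0],[6,0,0],[8,0,0],[8,0,0]], roll=[0,0,0,0,0])

```text
time: 8.75
position: [0.5194, -0.1211, 0.0899]
tool_rot: [-0.172, 1.569, 0.168]
ft_force: [-0.2, 0.4, -3.6]
grip_width: 0.192
```

```bash
python3 -c "
from h import *
plan([519,-121.3],85.5,102.8)"
```

```text
t 8.75 pos [ 519.4 -121.1   89.9] toolx [-0.005 -0.003 -1.   ] jaw yaw 102.4 -> shift mm [ 4.4 -0.1 -0.4] roll -0.4 q [-0.39  0.16  0.63  1.88 -0.1   1.14  2.05] F [-0.2  0.4 -3.6] grip 16.7
```

Emit:
jog_arm(claw=[5,5,5,5,5], xyz=[[1,0,0],[2,0,0],[3,0,0],[4,0,0],[4,0,0]], roll=[0,0,0,0,0])

```text
time: 9.25
position: [0.5193, -0.1212, 0.0857]
tool_rot: [-0.172, 1.57, 0.168]
ft_force: [0.3, 0.9, -2.7]
grip_width: 0.197
```

Emit:
jog_arm(claw=[5,5,5], xyz=[[1,0,0],[1,0,0],[1,0,0]], roll=[0,0,0])

```text
time: 9.55
position: [0.5197, -0.1211, 0.0855]
tool_rot: [-0.172, 1.569, 0.169]
ft_force: [-1.7, 1.6, 5.0]
grip_width: 0.192
```

```bash
python3 -c "
from h import *
plan([519,-121.3],85.5,102.8);print(get_state()['torque'])"
```

```text
t 9.55 pos [ 519.7 -121.1   85.5] toolx [-0.004 -0.002 -1.   ] jaw yaw 102.4 -> shift mm [-0.  -0.1 -0.8] roll -0.4 q [-0.39  0.17  0.62  1.88 -0.1   1.13  2.06] F [-1.7  1.6  5. ] grip 16.7
[0.23711411 0.34696562 0.03938184]
```

Contact came exactly at the expected height: reported z 85.5, upward force about 8 N, level. The key is seated. Now I'll turn clockwise, which is positive roll about the tool's downward axis.

Emit:
jog_arm(claw=[5,5,5,5,5], xyz=[[0,0,0],[0,0,0],[0,0,0],[0,0,0],[0,0,0]], roll=[4,8,12,16,20])

```text
time: 10.05
position: [0.5202, -0.1211, 0.0856]
tool_rot: [0.104, 1.571, -0.108]
ft_force: [0.3, -0.6, 0.7]
grip_width: 0.193
```

```bash
python3 -c "
from h import *
plan([519,-121.3],85.5,31);print(get_state()['torque'])"
```

```text
t 10.05 pos [ 520.2 -121.1   85.6] toolx [-0.003 -0.003 -1.   ] jaw yaw 82.3 -> shift mm [ 0.1 -0.3 -1.2] roll 51.3 q [-0.42  0.17  0.66  1.88 -0.11  1.13  1.71] F [ 0.3 -0.6  0.7] grip 16.8
[ 0.04054076 -0.0603241   0.12072362]
```

The moment is 0.12 N m, so the wings are engaged. Continuing.

Emit:
jog_arm(claw=[5,5,5,5,5], xyz=[[0,0,-1],[0,0,-1],[0,0,-1],[0,0,-1],[0,0,-1]], roll=[5,10,15,20,25])

```text
time: 10.55
position: [0.5197, -0.1215, 0.0856]
tool_rot: [0.447, 1.525, -0.453]
ft_force: [0.1, -0.3, -0.3]
grip_width: 0.2
```

```bash
python3 -c "
from h import *
plan([519,-121.3],85.5,31);print(get_state()['torque'])"
```

```text
t 10.55 pos [ 519.7 -121.5   85.6] toolx [-0.002 -0.004 -1.   ] jaw yaw 57.1 -> shift mm [ 0.1 -0.2 -0.7] roll 26.1 q [-0.47  0.17  0.71  1.88 -0.12  1.13  1.28] F [ 0.1 -0.3 -0.3] grip 17.4
[-0.23960185 -0.02067176  0.05716351]
```

Emit:
jog_arm(claw=[5,5,5,5,5], xyz=[[0,0,0],[0,0,0],[0,0,0],[0,0,0],[0,0,0]], roll=[5,10,15,20,26])

```text
time: 11.05
position: [0.5195, -0.1222, 0.0855]
tool_rot: [0.799, 1.417, -0.808]
ft_force: [-0.2, -0.5, 0.2]
grip_width: 0.192
```

Emit:
jog_arm(claw=[5,5], xyz=[[0,0,0],[0,0,0]], roll=[1,1])

```text
time: 11.25
position: [0.5195, -0.1224, 0.0854]
tool_rot: [0.811, 1.412, -0.821]
ft_force: [-1.4, -1.1, -0.7]
grip_width: 0.196
```

Run:
```python
from h import *
plan([519,-121.3],85.5,31);print(get_state()['torque'])
im,d=get_image("side");np.savez("pics/s5.npz",im=im,d=d)
i2,d2=get_image("top")
f=lambda i,s:cv2.resize(i,s,interpolation=cv2.INTER_CUBIC)
cv2.imwrite("pics/s5.png",np.hstack([f(im[200:350,220:340],(400,500)),f(i2[150:270,340:460],(400,500))])[:,:,::-1])
```

```text
t 11.25 pos [ 519.5 -122.4   85.4] toolx [-0.003 -0.005 -1.   ] jaw yaw 30.0 -> shift mm [-0.1  0.2 -1.2] roll -1.0 q [-0.51  0.18  0.76  1.89 -0.13  1.13  0.82] F [-1.4 -1.1 -0.7] grip 17.1
[-0.1862771   0.13498017  0.08906899]
```

View pics/s5.png

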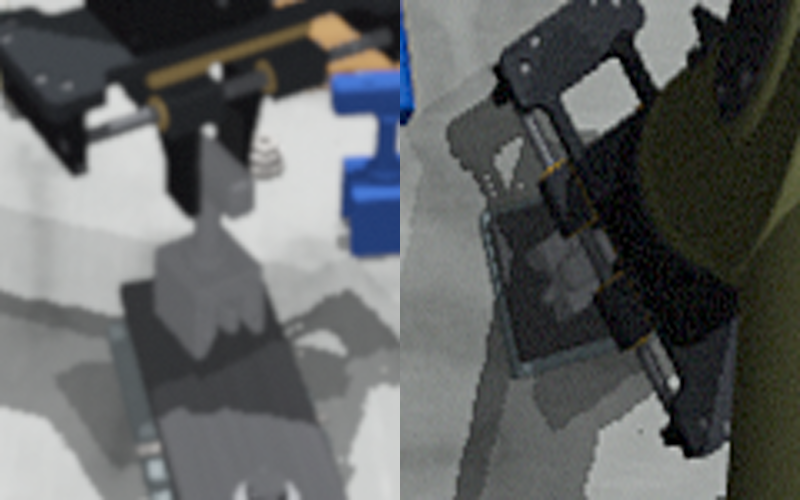

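The key stands on the strap with the wings in its slot, turned about 72°. I'll release it and withdraw straight up.

Emit:
jog_arm(claw=[20,30,46,46,46], xyz=[[0,0,0],[0,0,0],[0,0,0],[0,0,0],[0,0,0]], roll=[0,0,0,0,0])

```text
time: 11.85
position: [0.5195, -0.1223, 0.0855]
tool_rot: [0.811, 1.412, -0.82]
ft_force: [-1.0, 0.1, 0.2]
grip_width: 0.488
```

Emit:
jog_arm(claw=[46,46,46,46,46], xyz=[[-5,0,0],[-20,0,0],[-40,0,0],[-70,0,0],[-100,0,0]], roll=[0,0,0,0,0])

```text
time: 12.35
position: [0.5197, -0.122, 0.1876]
tool_rot: [0.812, 1.411, -0.82]
ft_force: [0.4, 0.2, 0.3]
grip_width: 0.529
```

Emit:
jog_arm(claw=[46,46,46,46,46], xyz=[[-10,-20,35],[-10,-40,70],[-10,-60,105],[-10,-80,140],[-10,-80,140]], roll=[0,0,0,0,0])

```text
time: 12.85
position: [0.5181, -0.2907, 0.2002]
tool_rot: [0.815, 1.405, -0.831]
ft_force: [-0.2, -0.8, 1.3]
grip_width: 0.532
```

Run:
```python
from h import *
plan([519,-121.3],85.5,31)
I=[]
for n in("side","top"):
    im,d=get_image(n);np.savez(f"pics/{n}6.npz",im=im,d=d);I.append(im)
    P=cloud(n,d.astype(float))*1000
    for c in((519,-121),(458,322)):
        m=(np.linalg.norm(P[...,:2]-c,axis=2)<45)&(P[...,2]>(140 if c[1]<0 else 98))&(P[...,2]<(160 if c[1]<0 else 118))
        if m.sum()<20: print(n,c,"hidden");continue
        r=cv2.minAreaRect(P[m][:,:2].astype(np.float32));b=cv2.boxPoints(r);L=max((b[1]-b[0],b[2]-b[1]),key=np.linalg.norm)
        print(n,c,m.sum(),np.round(r[0],1),np.round(sorted(r[1])),"yaw",round(np.degrees(np.arctan2(L[1],L[0]))%180,1),"z",np.percentile(P[m][:,2],[50,98]))
f=lambda i,s:cv2.resize(i,s,interpolation=cv2.INTER_CUBIC)
cv2.imwrite("pics/s6.png",np.hstack([f(I[0][200:350,220:340],(400,500)),f(I[1][150:270,340:460],(400,500))])[:,:,::-1])
```

```text
t 12.85 pos [ 518.1 -290.7  200.2] toolx [-0.001 -0.01  -1.   ] jaw yaw 29.4 -> shift mm [ 112.9   84.7 -148.1] roll -1.6 q [-0.29  0.25  0.89  1.6  -0.19  1.37  1.14] F [-0.2 -0.8  1.3] grip 46.3
side (519, -121) 287 [ 525.8 -131.6] [17. 49.] yaw 122.2 z [153.76087747 156.32024132]
side (458, 322) hidden
top (519, -121) 314 [ 520.7 -124. ] [16. 65.] yaw 122.4 z [152.91943064 156.17597406]
top (458, 322) 318 [458.5 322.3] [17. 65.] yaw 174.8 z [110.40897856 113.82102178]
```

View pics/s6.png

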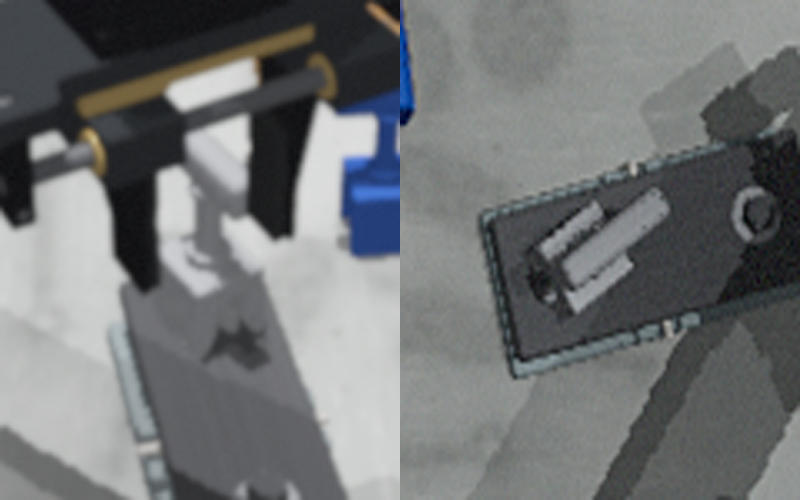

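The key stands free on the strap. Its bar is at (520.7,-124.0), its top at z≈154 mm (42+112), and its yaw is −57.6°. The screw has therefore turned about 58°. The socket key is unmoved and the gripper is clear.

```bash
python3 -c "
from bench import order
print(order.close_job())"
```

```text
the job is handed in; nothing more can be done
None
```

I seated the fork key over the wing screw, turned it about 72° clockwise and left it standing upright, then handed the job in at about 13 s. Allowing for the key's 12° of free play, the screw itself should have turned about 58° (1.0 rad). I worked that angle out from the key's direction and didn't read it off the wings, because the key hides them.

**Last checks (cameras):**
- **Fork key:** its bar is about 3 mm from the screw axis. Its top is at z ≈ 154 mm, which is the strap's 42 mm plus the key's 112 mm, so the prongs are on the strap.
- **Uprightness:** I judged this from the pictures and that height, not by measuring the angle.
- **Seating:** contact came at the expected height before any turn.
- **Socket key:** unmoved, at (458.5, 322.3) against (458.4, 322.4) mm at the start. Only the top view shows this; the side view of it was hidden at the end.
- **Gripper:** open and about 170 mm away, touching nothing.

**What disagreed:** the reported tool height was about 38 mm lower than where the finger tips really were. My first grasp therefore closed on air above the key without touching it. I worked from camera heights after that, and the second grasp held.

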